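Bottom the needle valve and back it off a quarter of a turn

ROBOT

A 7-joint arm with a two-finger parallel gripper is mounted at the origin on the work surface. World frame = base frame: x ahead of the robot, y to its left, z up, the work surface at z = 0. Lengths are in m, angles in degrees, forces in N, time in s.
With the tool pointing down it reaches from about 0.425 to 0.875 m from the base axis. Payload 4.7 kg.
Tool frame: the origin (TCP) lies between the finger pads; the fingertips stand 17 mm ahead of it and the grasp point (between the pads) lies 2 mm behind it; z points along the fingers, y is the line along which they close (so a half turn about z gives the same grasp; the last joint's range is limited). The gripper opens to 87 mm and grips with 3 to 60 N. Pads are 19 mm wide; open, the fingers measure 117 mm over their backs; the gripper's body (75 mm by 190 mm) begins 51 mm behind the grasp point.
Start: joints at [-72.473, 18.392, -4.016, 83.108, 1.295, 78.541, -3.26], TCP at [0.187, 0.623, 0.24] pointing down, gripper open.
Joint ranges: [-163.93, 163.93], [-17.29, 119.83], [-79.2, 71.16], [3.27, 140.29], [-89.18, 269.18], [5.43, 117.66], [-154.24, 154.24]. Speed limits (degrees/s): [147.25, 147.25, 180, 180, 180, 180, 180].

INTERFACE

Orientations are given as [roll, pitch, yaw] about the fixed x, y, z axes, in that order (R = Rz(yaw) Ry(pitch) Rx(roll)).
In Python, from cell import env, cams gives the robot as it stands.
- The arm moves only by the shell command python3 -m pendant 'ROWS' [FORCE]. ROWS is JSON, a list of rows, each an object of numbers: "tx", "ty", "tz": the shift along the tool's x, y, z each as a share of 0.05 m, from -1 to 1; "spin": the turn about the tool's z as a share of 4 degrees, from -1 to 1; "claw": the closure, from 0 (fully open) to 1 (shut). A call has 1 to 10 rows; each row shifts and turns the commanded pose from where the row before left it, along the tool's axes as they then stand; what a row does not reach is not made up. A row lasts 1/8 s, in which the tool goes at most 62.5 mm and 10.7 degrees, less where a joint would pass 70% of its speed; a pose out of reach is approached as far as the arm can. A call with a number of a shift or a turn outside -1 to 1 is refused whole. A call with a gripper value outside its range is refused whole. The fingers move at their own pace and stop on an object; FORCE is the grip in N (left out, the last holds). Time passes only in rows, so rows that do not move let the fingers close. It gives the time, the measured TCP pose, the force, the opening and the grip force at its end, in the units of the state.
- env.get_obs(): the state, without advancing time (a new reading comes with each control period).
- cams.read_camera(name): name is "side" or "top"; returns the picture (384x512x3 uint8, red, green, blue); there is no depth.
- cams.camera_info(name): a dict with "fx", "fy", "cx", "cy" (pixels), "rvec" (rotation vector, rad) and "tvec" (3), from world to camera coordinates, as OpenCV has them. Camera axes: x right, y down, z forward; pixel columns grow to the right and rows downward; lengths in m; the calibration is good to about 2 mm. A picture is of the moment at which its call begins. camera_info takes no time and is no camera call.
- env.sign_off(): hands the job in; it is judged then, once.
The state is a dict: "time_s": time; "qpos": joint angles; "joint_velocities": joint speeds; "effort": joint torques, N m; "tool_pos": TCP position; "tool_rot": TCP orientation; "force": force on the tool from outside, world axes, zero at the start; "wrist_torque": the same for the moment, N m; "grip_width": finger opening in m; "grasp_force": force on a finger pad.
Only numpy, scipy, OpenCV 4.12 (cv2) and the standard library are available. Lean on these libraries where they do the work, as an engineer would, in place of code of your own. Each camera call takes 0.05 s, during which the arm holds its last target. There are 200 camera calls.

TASK

The needle valve clamped upright in the bench vise needs its opening set. Turn its bar handle clockwise until the needle just bottoms on its seat, finger-tight and no harder because the seat is soft, then back it off a quarter of a turn and let go. Leave the things lying round the vise alone.

Things in the scene. Friction and masses are not known exactly. Their poses are not given: they have to be found in the camera images.
- handle_mid (a point): Middle of the needle valve's black bar handle, on its vertical turning axis, 228 mm above the bench. The bar is 66 mm long (x axis), 12 mm thick with flat sides (y), 20 mm tall (z); its ends look alike. Below it 22 mm of bare 8 mm stem, then the valve's hexagons. Clockwise from above closes; the handle does not rise or sink and stays where it is left, but let go on a pressed seat it springs back to first contact.
- needle_tip (a point): Point of the needle, out of sight inside the valve block on the axis. It rises 0.5 mm per turn of the handle, so its reading (off by 1 mm and more) cannot find the seat or a part of a turn: that must be felt. It starts 1.0 to 3.2 rad of handle turn open. The bar's heading at which it bottoms differs each time.
- seat (a point): Top of the soft seat insert at the bottom of the valve's bore, on the axis, 145 mm above the bench, out of sight. Free, it stands where the needle first touches it; under the needle it gives by 0.08 mm per rad of handle turn past first contact, too little to read. z is up.
- valve_top (a point): Top of the valve's uppermost hexagon nut, on the axis, 196 mm above the bench (nuts up to 28 mm wide). Feel of the valve: an even drag of about 0.05 N m, then the soft seat, where torque climbs by about 2.5 N m for each further rad. More than 0.3 rad past first contact (about 0.8 N m) ruins the seat.
- vise: Red bench vise, about 300 mm long, 104 mm wide at the jaws, fixed; origin on the bench right under the valve's axis, z up, its screw and tommy bar to -x. The jaws end 152 mm above the bench and hold the valve upright: a steel block 26 x 60 mm, top at 170 mm.
- can_mid (a point): Bystander: upright metal can, 58 mm diameter, 170 mm tall; this point is half-way up on its axis.
- tumbler_mid (a point): Bystander: upright open drinking glass, 68 mm diameter, 125 mm tall; this point is half-way up on its axis.
- screwdriver_grip (a point): Bystander: screwdriver about 200 mm long, lying flat on the bench; the middle of its black grip.
- spanner_grip (a point): Bystander: open-ended spanner about 170 mm long, lying flat on the bench; the middle of its shank.

How it is judged:
By the outcome, as a careful person would: the job done as asked, in the order asked, and still so for the second after the job is handed in, with the robot touching nothing.
It also fails if it takes over 72 s, if anything falls off the work surface, if the arm or the gripper's body presses on something with over 40 N, if the wrist force passes 120 N, or if a joint passes its speed limit or range.

## Working session

There is one attempt and no reset: what is moved stays moved. The work goes in short steps, Python scripts to look and compute and a shell command to move; the robot and the scene stay as the last step left them, time stands still between calls to the robot, and variables do not carry over. Pictures are saved under pics/ and viewed, at most 10 in all, crops included, and the job is handed in when it is done.

```bash
mkdir -p pics; python3 - <<'E'
from cell import env,cams
import cv2
o=env.get_obs();print({k:o[k] for k in('time_s','tool_pos','tool_rot','force','wrist_torque','grip_width')})
for n in('side','top'):
    cv2.imwrite(f'pics/{n}0.png',cams.read_camera(n)[:,:,::-1]);print(cams.camera_info(n))
E
```

```text
{'time_s': 0.0, 'tool_pos': array([0.18689065, 0.62200813, 0.23849029]), 'tool_rot': array([-1.79892005e+02,  4.84547366e-03,  1.63282147e+02]), 'force': array([-0.00957097, -0.75629667, -0.19800759]), 'wrist_torque': array([-0.00946243,  0.0165419 , -0.03293089]), 'grip_width': 0.0871001484916564}
{'fx': 417.3164277447044, 'fy': 417.3164277447044, 'cx': 250.1370874333324, 'cy': 195.54399592382723, 'rvec': array([ 0.43997307, -2.71099558,  1.18929311]), 'tvec': array([0.56379744, 0.22963591, 1.00912032])}
{'fx': 474.6330031741302, 'fy': 474.6330031741302, 'cx': 254.06767401082578, 'cy': 194.288219629914, 'rvec': array([ 2.16146044, -2.17147176,  0.15927107]), 'tvec': array([-0.02958223,  0.60498091,  1.1690002 ])}
```

View pics/top0.png

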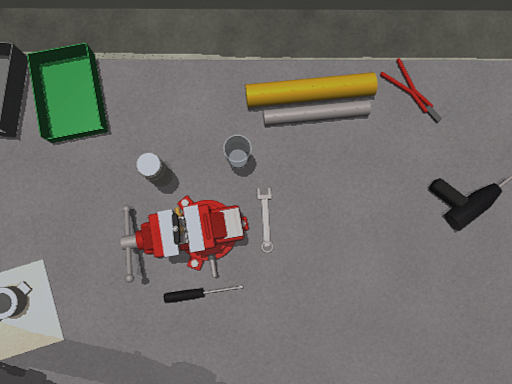

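View pics/side0.png

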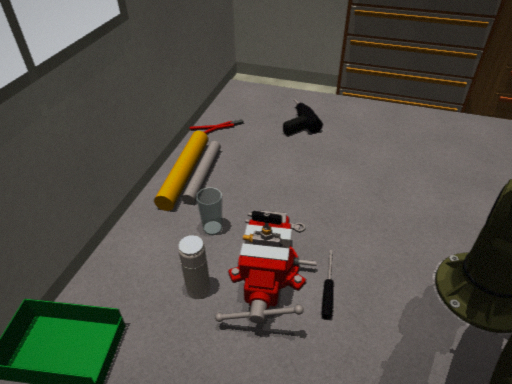

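The top view shows the vise near (195,232), with the dark handle about (180,228). In the side view the black bar is about (267,217). The can is at (150,165) and the glass at (237,150) in the top view.

```bash
cat > h.py <<'E'
import numpy as np,cv2
from cell import env,cams
def ray(n,uv):
    i=cams.camera_info(n);R=cv2.Rodrigues(i['rvec'])[0];c=-R.T@i['tvec']
    return c,R.T@np.array([(uv[0]-i['cx'])/i['fx'],(uv[1]-i['cy'])/i['fy'],1])
def onz(n,uv,z):
    c,d=ray(n,uv);return c+d*(z-c[2])/d[2]
def proj(n,p):
    i=cams.camera_info(n)
    return cv2.projectPoints(np.array([p],float),i['rvec'],i['tvec'],np.array([[i['fx'],0,i['cx']],[0,i['fy'],i['cy']],[0,0,1]]),None)[0].ravel()
def crop(n,x0,y0,w,h,k,f):
    cv2.imwrite(f,cv2.resize(cams.read_camera(n)[y0:y0+h,x0:x0+w,::-1],None,fx=k,fy=k,interpolation=cv2.INTER_CUBIC))
E
python3 - <<'E'
from h import *
a=cv2.imread('pics/top0.png')[195:265,140:220];b=cv2.imread('pics/side0.png')[200:270,230:310]
z=lambda a:cv2.resize(a,None,fx=5,fy=5,interpolation=cv2.INTER_CUBIC)
cv2.imwrite('pics/z.png',np.hstack([z(a),z(b)]))
for n,f,(x0,y0,x1,y1),z in (('top','top0',(168,205,192,250),.238),('side','side0',(245,205,290,230),.228)):
    g=cv2.imread(f'pics/{f}.png')[y0:y1,x0:x1].max(2)
    m=(g<60).astype(np.uint8)
    k,l,s,c=cv2.connectedComponentsWithStats(m)
    for i in range(1,k):
        if s[i,4]>15:
            p=np.argwhere(l==i)[:,::-1].astype(np.float32);r=cv2.minAreaRect(p)
            u=np.array(r[0])+[x0,y0];print(n,s[i],u,r[1:],onz(n,u,z))
for u in((150,160),(237,150),(267,246),(265,190),(185,296),(240,288)):print(u,onz('top',u,.0))
print(onz('top',(150,159),.17),onz('top',(237,143),.125))
E
```

```text
top [  4   6   9  39 168] [176.41379356 229.96551895] ((38.36701583862305, 6.643638610839844), 85.2363510131836) [0.504945   0.13494166 0.238     ]
side [  6   6  31  18 293] [265.74324417 220.0405407 ] ((30.742610931396484, 15.289106369018555), 9.462321281433105) [0.50654236 0.14705722 0.228     ]
(150, 160) [0.70170803 0.24072885 0.        ]
(237, 150) [0.72831069 0.01139866 0.        ]
(267, 246) [ 0.47451544 -0.06592447  0.        ]
(265, 190) [ 0.62094281 -0.06203126  0.        ]
(185, 296) [0.34900027 0.14438944 0.        ]
(240, 288) [0.36801269 0.00424263 0.        ]
[0.66992263 0.20679622 0.17      ] [0.7176135  0.00958177 0.125     ]
```

View pics/z.png

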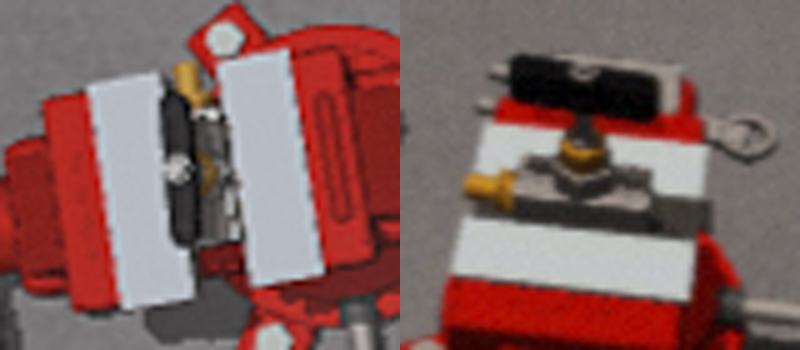

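The bar handle runs almost along world x: in the top view its ends are about (175,213) and (177,243.6), with the centre screw at (175.6,228.7). In the side view the screw is at (266.6,214).

```bash
python3 - <<'E'
from h import *
for u,v in(((175.7,228.6),(266.6,214.3)),):
    a,d=ray('top',u);b,e=ray('side',v)
    A=np.c_[d,-e];s=np.linalg.lstsq(A,b-a,rcond=None)[0];print(a+d*s[0],b+e*s[1])
    print(onz('top',u,.238),onz('side',v,.238))
P=[onz('top',u,.238) for u in((174.8,212.5),(177,244))]
print(P,np.linalg.norm(P[0]-P[1]),np.degrees(np.arctan2(*(P[0]-P[1])[[1,0]])), (P[0]+P[1])/2)
P=[onz('side',u,.228) for u in((250.5,215.5),(282.5,221))]
print(P,np.linalg.norm(P[0]-P[1]),np.degrees(np.arctan2(*(P[0]-P[1])[[1,0]])), (P[0]+P[1])/2)
E
```

```text
[0.50796806 0.13689974 0.23501293] [0.50787088 0.13687911 0.23500472]
[0.50780642 0.13647231 0.238     ] [0.50700963 0.1397444  0.238     ]
[array([0.54162072, 0.13885378, 0.238     ]), array([0.47572127, 0.13330036, 0.238     ])] 0.06613303324684135 4.816994390002703 [0.508671   0.13607707 0.238     ]
[array([0.54150063, 0.14416544, 0.228     ]), array([0.47221428, 0.13892636, 0.228     ])] 0.06948414560401825 4.324187213718117 [0.50685745 0.1415459  0.228     ]
```

```bash
python3 -m pendant '[{"tz":-0.7},{"tz":-0.7},{"tx":-0.8,"ty":-0.66},{"tx":-0.8,"ty":-0.66},{"tx":-0.8,"ty":-0.66},{"tx":-0.8,"ty":-0.66},{"tx":-0.8,"ty":-0.66},{"tx":-0.8,"ty":-0.66},{"tx":-0.8,"ty":-0.66},{"tx":-0.8,"ty":-0.66}]' 40
python3 -m pendant '[{"tx":-0.8,"ty":-0.66},{"tx":-0.8,"ty":-0.66},{"tx":-0.8,"ty":-0.66},{"spin":-1},{"spin":-1},{"spin":-1},{"spin":-1},{"spin":-1},{"spin":-0.4},{}]'
python3 -c "
from h import *
o=env.get_obs();print(o['qpos'],o['tool_pos'],o['tool_rot'],o['force'],o['wrist_torque'])"
```

```text
[-72.47306047  18.4339133   -4.01393443  83.16881358   1.29434974
  78.54245241  -3.26103184] [0.18691207 0.62204212 0.23857295] [-1.79900013e+02  5.48281514e-03  1.63280003e+02] [-0.63980888  0.70347094 -0.07316036] [ 0.03560992 -0.008764   -0.0682245 ]invalid input at $[0]: expected keys tx, ty, tz, spin, claw
invalid input at $[0]: expected keys tx, ty, tz, spin, claw
```

```bash
python3 -m pendant '[{"tx":0,"ty":0,"tz":-0.7,"spin":0,"claw":0},{"tx":0,"ty":0,"tz":-0.7,"spin":0,"claw":0},{"tx":-0.8,"ty":-0.66,"tz":0,"spin":0,"claw":0},{"tx":-0.8,"ty":-0.66,"tz":0,"spin":0,"claw":0},{"tx":-0.8,"ty":-0.66,"tz":0,"spin":0,"claw":0},{"tx":-0.8,"ty":-0.66,"tz":0,"spin":0,"claw":0},{"tx":-0.8,"ty":-0.66,"tz":0,"spin":0,"claw":0},{"tx":-0.8,"ty":-0.66,"tz":0,"spin":0,"claw":0},{"tx":-0.8,"ty":-0.66,"tz":0,"spin":0,"claw":0},{"tx":-0.8,"ty":-0.66,"tz":0,"spin":0,"claw":0}]' 40
python3 -m pendant '[{"tx":-0.8,"ty":-0.66,"tz":0,"spin":0,"claw":0},{"tx":-0.8,"ty":-0.66,"tz":0,"spin":0,"claw":0},{"tx":-0.8,"ty":-0.66,"tz":0,"spin":0,"claw":0},{"tx":0,"ty":0,"tz":0,"spin":-1,"claw":0},{"tx":0,"ty":0,"tz":0,"spin":-1,"claw":0},{"tx":0,"ty":0,"tz":0,"spin":-1,"claw":0},{"tx":0,"ty":0,"tz":0,"spin":-1,"claw":0},{"tx":0,"ty":0,"tz":0,"spin":-1,"claw":0},{"tx":0,"ty":0,"tz":0,"spin":-0.4,"claw":0},{"tx":0,"ty":0,"tz":0,"spin":0,"claw":0}]'
python3 -c "
from h import *
o=env.get_obs();print(o['qpos'],o['tool_pos'],o['tool_rot'],o['force'],o['wrist_torque'])"
```

```text
time_s: 1.35
tool_pos: [0.4181, 0.276, 0.3093]
tool_rot: [-180.0, -0.0, 163.3]
force: [0.7, 0.7, -0.2]
grip_width: 0.087
grasp_force: 0.0
time_s: 2.6
tool_pos: [0.5039, 0.1483, 0.3094]
tool_rot: [-180.0, -0.0, -175.2]
force: [-0.9, 0.5, -0.9]
grip_width: 0.0872
grasp_force: 0.0
[-40.62094839   1.19871921  21.80008417  95.17788809  -0.45061344
  83.72833276  76.06930789] [0.50386746 0.1483009  0.3093679 ] [-1.79998094e+02 -1.91502312e-02 -1.75154880e+02] [-0.86790696  0.46471851 -0.85736443] [ 0.02718626  0.04601954 -0.05190689]
```

```bash
python3 -m pendant '[{"tx":-0.06,"ty":-0.24,"tz":0.4,"spin":0,"claw":0},{"tx":0,"ty":0,"tz":0.6,"spin":0,"claw":0},{"tx":0,"ty":0,"tz":0.6,"spin":0,"claw":0},{"tx":0,"ty":0,"tz":0,"spin":0,"claw":0}]' 8
python3 - <<'E'
from h import *
print(env.get_obs()['tool_pos'])
crop('top',130,185,110,90,5,'pics/z2.png')
E
```

```text
time_s: 3.1
tool_pos: [0.5064, 0.1361, 0.2274]
tool_rot: [-179.9, -0.3, -175.2]
force: [0.6, 0.1, 0.8]
grip_width: 0.0871
grasp_force: 0.0
[0.50641882 0.13613328 0.22739847]
```

View pics/z2.png

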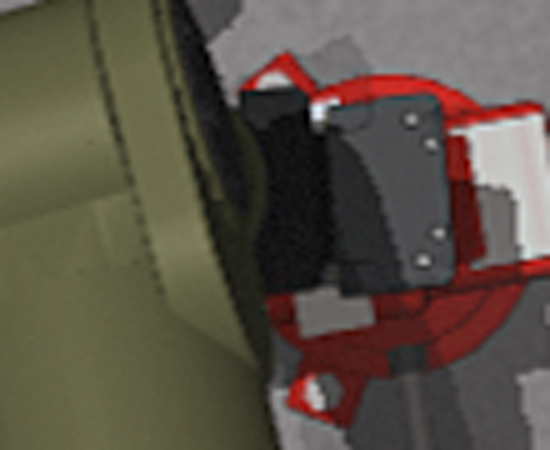

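The arm hides the handle in the top view and there is no contact so far, so I'll close gently and go by the forces.

```bash
python3 -m pendant '[{"tx":-0.03,"ty":0,"tz":-0.02,"spin":0,"claw":0.6},{"tx":0,"ty":0,"tz":0,"spin":0,"claw":0.8},{"tx":0,"ty":0,"tz":0,"spin":0,"claw":1},{"tx":0,"ty":0,"tz":0,"spin":0,"claw":1},{"tx":0,"ty":0,"tz":0,"spin":0,"claw":1},{"tx":0,"ty":0,"tz":0,"spin":0,"claw":1}]' 8
python3 - <<'E'
from h import *
o=env.get_obs();print(o['tool_pos'],o['tool_rot'],o['force'],o['wrist_torque'])
crop('side',215,165,110,90,5,'pics/z3.png')
E
```

```text
time_s: 3.9
tool_pos: [0.5095, 0.1367, 0.2306]
tool_rot: [180.0, 0.0, -175.1]
force: [0.6, -0.6, 0.7]
grip_width: 0.0351
grasp_force: 0.0
[0.50948842 0.13674437 0.23057338] [ 1.79996319e+02  2.43355102e-03 -1.75116620e+02] [ 0.64963701 -0.55261575  0.69307567] [0.07268107 0.02952564 0.04731108]
```

View pics/z3.png

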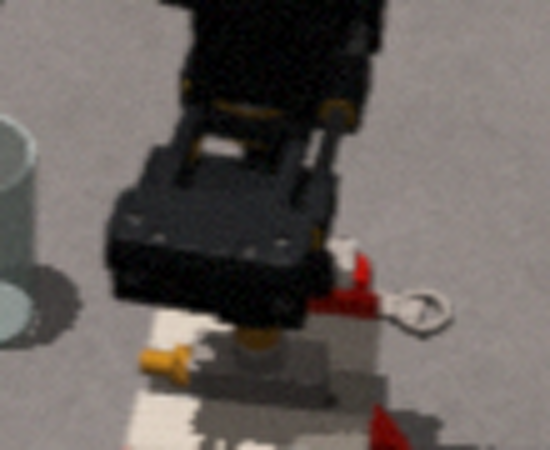

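Nothing is misplaced and the fingers are still closing (35 mm opening). I'll keep closing.

```bash
python3 -m pendant '[{"tx":0.03,"ty":0,"tz":0.04,"spin":0,"claw":1},{"tx":0,"ty":0,"tz":0,"spin":0,"claw":1},{"tx":0,"ty":0,"tz":0,"spin":0,"claw":1},{"tx":0,"ty":0,"tz":0,"spin":0,"claw":1},{"tx":0,"ty":0,"tz":0,"spin":0,"claw":1},{"tx":0,"ty":0,"tz":0,"spin":0,"claw":1}]' 8
python3 - <<'E'
from h import *
o=env.get_obs();print(o['tool_pos'],o['tool_rot'],o['force'],o['wrist_torque'])
E
```

```text
time_s: 4.7
tool_pos: [0.5075, 0.1381, 0.2282]
tool_rot: [179.9, -0.0, -175.0]
force: [0.4, 5.1, -3.3]
grip_width: 0.0119
grasp_force: 8.0
[0.50754284 0.13811055 0.22822481] [ 1.79905198e+02 -3.21716225e-02 -1.75040229e+02] [ 0.39577399  5.11092084 -3.26038632] [1.20608631 0.04339187 0.03125495]
```

```bash
python3 -m pendant '[{"tx":0,"ty":0.03,"tz":0,"spin":0,"claw":1},{"tx":0,"ty":0,"tz":0,"spin":0,"claw":1},{"tx":0,"ty":0,"tz":0,"spin":0,"claw":1}]' 50
cat > s.py <<'E'
from h import *
P=[]
for i in range(4):
    cams.read_camera('top');o=env.get_obs();P.append(np.r_[o['tool_pos']*1e3,o['tool_rot'],o['force'],o['wrist_torque'],o['qpos'][6],o['effort'][6]])
print(np.round(P,3)[:,[5,11,12,13]].tolist(),np.round(np.mean(P,0),3),o['time_s'])
E
python3 s.py
```

```text
time_s: 5.08
tool_pos: [0.5075, 0.1382, 0.2282]
tool_rot: [180.0, -0.0, -175.1]
force: [-1.1, 2.8, -3.6]
grip_width: 0.0115
grasp_force: 50.0
[[-175.114, 0.012, 78.08, -0.002], [-175.115, -0.02, 78.079, -0.002], [-175.114, 0.021, 78.079, -0.002], [-175.116, 0.029, 78.079, -0.002]] [ 5.07585e+02  1.38185e+02  2.28277e+02  1.79991e+02 -4.00000e-02
 -1.75115e+02 -4.92000e-01  3.90000e+00 -4.28800e+00  8.61000e-01
  2.07000e-01  1.10000e-02  7.80790e+01 -2.00000e-03] 5.275
```

```bash
cat > chk.py <<'E'
import sys
from h import *
P=[]
for i in range(3):
    cams.read_camera('top');o=env.get_obs();P.append(np.r_[o['tool_rot'][2],o['wrist_torque'][2],o['qpos'][6],o['force'],o['tool_pos']*1e3])
p=np.mean(P,0);print(round(o['time_s'],2),np.round(p,2).tolist())
sys.exit(int(abs(p[1])>0.15))
E
python3 -m pendant '[{"tx":0,"ty":0,"tz":0,"spin":1,"claw":1},{"tx":0,"ty":0,"tz":0,"spin":1,"claw":1},{"tx":0,"ty":0,"tz":0,"spin":0,"claw":1}]' && python3 chk.py
python3 -m pendant '[{"tx":0,"ty":0,"tz":0,"spin":1,"claw":1},{"tx":0,"ty":0,"tz":0,"spin":1,"claw":1},{"tx":0,"ty":0,"tz":0,"spin":1,"claw":1},{"tx":0,"ty":0,"tz":0,"spin":1,"claw":1},{"tx":0,"ty":0,"tz":0,"spin":1,"claw":1},{"tx":0,"ty":0,"tz":0,"spin":1,"claw":1},{"tx":0,"ty":0,"tz":0,"spin":0,"claw":1}]' && python3 chk.py
```

```text
time_s: 5.65
tool_pos: [0.5076, 0.1382, 0.2283]
tool_rot: [-180.0, -0.0, 176.9]
force: [-1.6, 3.9, -5.4]
grip_width: 0.0115
grasp_force: 50.0
5.8 [176.96, 0.02, 70.16, -1.29, 4.39, -5.26, 507.6, 138.16, 228.29]
time_s: 6.68
tool_pos: [0.5076, 0.1381, 0.2283]
tool_rot: [-180.0, -0.0, 153.0]
force: [-1.6, 4.6, -6.6]
grip_width: 0.0115
grasp_force: 50.0
6.83 [152.98, 0.05, 46.22, -1.59, 3.61, -6.25, 507.61, 138.14, 228.3]
```

```bash
python3 -m pendant '[{"tx":0,"ty":0,"tz":0,"spin":1,"claw":1},{"tx":0,"ty":0,"tz":0,"spin":1,"claw":1},{"tx":0,"ty":0,"tz":0,"spin":1,"claw":1},{"tx":0,"ty":0,"tz":0,"spin":0,"claw":1}]' >o && python3 chk.py &&
python3 -m pendant '[{"tx":0,"ty":0,"tz":0,"spin":0.75,"claw":1},{"tx":0,"ty":0,"tz":0,"spin":0.75,"claw":1},{"tx":0,"ty":0,"tz":0,"spin":0,"claw":1}]' >o && python3 chk.py &&
python3 -m pendant '[{"tx":0,"ty":0,"tz":0,"spin":0.75,"claw":1},{"tx":0,"ty":0,"tz":0,"spin":0.75,"claw":1},{"tx":0,"ty":0,"tz":0,"spin":0,"claw":1}]' >o && python3 chk.py &&
python3 -m pendant '[{"tx":0,"ty":0,"tz":0,"spin":0.75,"claw":1},{"tx":0,"ty":0,"tz":0,"spin":0.75,"claw":1},{"tx":0,"ty":0,"tz":0,"spin":0,"claw":1}]' >o && python3 chk.py &&
python3 -m pendant '[{"tx":0,"ty":0,"tz":0,"spin":0.75,"claw":1},{"tx":0,"ty":0,"tz":0,"spin":0.75,"claw":1},{"tx":0,"ty":0,"tz":0,"spin":0,"claw":1}]' >o && python3 chk.py &&
python3 -m pendant '[{"tx":0,"ty":0,"tz":0,"spin":0.75,"claw":1},{"tx":0,"ty":0,"tz":0,"spin":0.75,"claw":1},{"tx":0,"ty":0,"tz":0,"spin":0,"claw":1}]' >o && python3 chk.py &&
python3 -m pendant '[{"tx":0,"ty":0,"tz":0,"spin":0.75,"claw":1},{"tx":0,"ty":0,"tz":0,"spin":0.75,"claw":1},{"tx":0,"ty":0,"tz":0,"spin":0,"claw":1}]' >o && python3 chk.py
cat o
```

```text
7.47 [140.98, 0.02, 34.25, -2.24, 3.82, -6.63, 507.59, 138.13, 228.3]
8.0 [134.96, 0.02, 28.24, -2.62, 3.78, -7.72, 507.62, 138.1, 228.34]
8.53 [128.96, -0.01, 22.25, -2.44, 3.88, -8.23, 507.61, 138.11, 228.32]
9.05 [122.96, 0.05, 16.26, -2.48, 4.11, -9.19, 507.63, 138.1, 228.35]
9.57 [116.93, 0.05, 10.25, -3.08, 3.61, -9.09, 507.63, 138.08, 228.34]
10.1 [110.93, 0.03, 4.25, -2.87, 3.99, -8.75, 507.6, 138.07, 228.33]
10.62 [104.93, 0.05, -1.73, -2.76, 3.9, -9.25, 507.6, 138.08, 228.35]
time_s: 10.48
tool_pos: [0.5076, 0.1381, 0.2283]
tool_rot: [-180.0, -0.0, 104.9]
force: [-3.3, 4.3, -9.4]
grip_width: 0.0117
grasp_force: 50.0
```

```bash
python3 -m pendant '[{"tx":0,"ty":0,"tz":0,"spin":0.75,"claw":1},{"tx":0,"ty":0,"tz":0,"spin":0.75,"claw":1},{"tx":0,"ty":0,"tz":0,"spin":0,"claw":1}]' >o && python3 chk.py &&
python3 -m pendant '[{"tx":0,"ty":0,"tz":0,"spin":0.75,"claw":1},{"tx":0,"ty":0,"tz":0,"spin":0.75,"claw":1},{"tx":0,"ty":0,"tz":0,"spin":0,"claw":1}]' >o && python3 chk.py &&
python3 -m pendant '[{"tx":0,"ty":0,"tz":0,"spin":0.75,"claw":1},{"tx":0,"ty":0,"tz":0,"spin":0.75,"claw":1},{"tx":0,"ty":0,"tz":0,"spin":0,"claw":1}]' >o && python3 chk.py &&
python3 -m pendant '[{"tx":0,"ty":0,"tz":0,"spin":0.75,"claw":1},{"tx":0,"ty":0,"tz":0,"spin":0.75,"claw":1},{"tx":0,"ty":0,"tz":0,"spin":0,"claw":1}]' >o && python3 chk.py &&
python3 -m pendant '[{"tx":0,"ty":0,"tz":0,"spin":0.75,"claw":1},{"tx":0,"ty":0,"tz":0,"spin":0.75,"claw":1},{"tx":0,"ty":0,"tz":0,"spin":0,"claw":1}]' >o && python3 chk.py &&
python3 -m pendant '[{"tx":0,"ty":0,"tz":0,"spin":0.75,"claw":1},{"tx":0,"ty":0,"tz":0,"spin":0.75,"claw":1},{"tx":0,"ty":0,"tz":0,"spin":0,"claw":1}]' >o && python3 chk.py &&
python3 -m pendant '[{"tx":0,"ty":0,"tz":0,"spin":0.75,"claw":1},{"tx":0,"ty":0,"tz":0,"spin":0.75,"claw":1},{"tx":0,"ty":0,"tz":0,"spin":0,"claw":1}]' >o && python3 chk.py
cat o
```

```text
11.15 [98.93, 0.01, -7.72, -2.76, 4.63, -9.1, 507.6, 138.06, 228.34]
11.68 [92.93, 0.06, -13.71, -2.86, 4.26, -9.45, 507.6, 138.08, 228.36]
12.2 [86.93, 0.03, -19.7, -3.14, 4.07, -9.1, 507.57, 138.08, 228.33]
12.72 [80.93, 0.04, -25.69, -2.89, 4.26, -8.71, 507.58, 138.06, 228.35]
13.25 [74.93, 0.05, -31.68, -3.09, 4.23, -8.86, 507.57, 138.07, 228.35]
13.78 [68.93, 0.03, -37.67, -2.99, 4.4, -8.99, 507.55, 138.06, 228.33]
14.3 [63.0, 0.28, -43.59, -3.38, 4.33, -9.46, 507.56, 138.08, 228.36]
time_s: 14.15
tool_pos: [0.5076, 0.1381, 0.2283]
tool_rot: [-180.0, 0.0, 63.0]
force: [-3.0, 4.7, -10.1]
grip_width: 0.0113
grasp_force: 50.0
```

```bash
cat > m.py <<'E'
from h import *
P=[]
for i in range(9):
    cams.read_camera('top');o=env.get_obs();P.append([o['tool_rot'][2],o['wrist_torque'][2]])
print(round(o['time_s'],2),np.round(np.mean(P,0),3),np.round(np.std(P,0),3))
E
python3 m.py
for i in 1; do python3 -m pendant '[{"tx":0,"ty":0,"tz":0,"spin":-0.5,"claw":1},{"tx":0,"ty":0,"tz":0,"spin":0,"claw":1}]' >o && python3 m.py; done
python3 -m pendant '[{"tx":0,"ty":0,"tz":0,"spin":-0.25,"claw":1},{"tx":0,"ty":0,"tz":0,"spin":0,"claw":1}]' >o && python3 m.py
python3 -m pendant '[{"tx":0,"ty":0,"tz":0,"spin":-0.25,"claw":1},{"tx":0,"ty":0,"tz":0,"spin":0,"claw":1}]' >o && python3 m.py
python3 -m pendant '[{"tx":0,"ty":0,"tz":0,"spin":-0.25,"claw":1},{"tx":0,"ty":0,"tz":0,"spin":0,"claw":1}]' >o && python3 m.py
python3 -m pendant '[{"tx":0,"ty":0,"tz":0,"spin":-0.5,"claw":1},{"tx":0,"ty":0,"tz":0,"spin":0,"claw":1}]' >o && python3 m.py
python3 -m pendant '[{"tx":0,"ty":0,"tz":0,"spin":-0.5,"claw":1},{"tx":0,"ty":0,"tz":0,"spin":0,"claw":1}]' >o && python3 m.py
```

```text
14.75 [63.002  0.246] [0.002 0.034]
15.45 [64.989  0.213] [0.002 0.033]
16.15 [65.982  0.157] [0.002 0.017]
16.85 [66.976  0.111] [0.002 0.028]
17.55 [67.969  0.072] [0.003 0.021]
18.25 [ 6.9955e+01 -2.0000e-03] [0.002 0.031]
18.95 [ 7.1946e+01 -3.2000e-02] [0.002 0.024]
```

The contact heading of the bar is about 69.3°: loading gives 67.7 and unloading 70.8, and the gap is about ±1.5° of grip compliance. I'll back off to a tool yaw of about 160.7, which puts the bar near 159.3.

```bash
python3 -m pendant '[{"tx":0,"ty":0,"tz":0,"spin":-1,"claw":1},{"tx":0,"ty":0,"tz":0,"spin":-1,"claw":1},{"tx":0,"ty":0,"tz":0,"spin":-1,"claw":1},{"tx":0,"ty":0,"tz":0,"spin":-1,"claw":1},{"tx":0,"ty":0,"tz":0,"spin":-1,"claw":1},{"tx":0,"ty":0,"tz":0,"spin":-1,"claw":1},{"tx":0,"ty":0,"tz":0,"spin":-1,"claw":1},{"tx":0,"ty":0,"tz":0,"spin":-1,"claw":1},{"tx":0,"ty":0,"tz":0,"spin":-1,"claw":1},{"tx":0,"ty":0,"tz":0,"spin":-1,"claw":1}]'
python3 -m pendant '[{"tx":0,"ty":0,"tz":0,"spin":-1,"claw":1},{"tx":0,"ty":0,"tz":0,"spin":-1,"claw":1},{"tx":0,"ty":0,"tz":0,"spin":-1,"claw":1},{"tx":0,"ty":0,"tz":0,"spin":-1,"claw":1},{"tx":0,"ty":0,"tz":0,"spin":-1,"claw":1},{"tx":0,"ty":0,"tz":0,"spin":-1,"claw":1},{"tx":0,"ty":0,"tz":0,"spin":-1,"claw":1},{"tx":0,"ty":0,"tz":0,"spin":-1,"claw":1},{"tx":0,"ty":0,"tz":0,"spin":-1,"claw":1},{"tx":0,"ty":0,"tz":0,"spin":0,"claw":1}]'
python3 m.py
```

```text
time_s: 20.2
tool_pos: [0.5076, 0.138, 0.2284]
tool_rot: [-180.0, -0.0, 112.1]
force: [-3.5, 4.3, -9.2]
grip_width: 0.0119
grasp_force: 50.0
time_s: 21.45
tool_pos: [0.5076, 0.1381, 0.2283]
tool_rot: [-180.0, -0.0, 148.0]
force: [-3.1, 4.1, -9.7]
grip_width: 0.0111
grasp_force: 50.0
21.9 [ 1.47949e+02 -4.80000e-02] [0.003 0.032]
```

Needs 12.7° more, then release.

```bash
python3 -m pendant '[{"tx":0,"ty":0,"tz":0,"spin":-1,"claw":1},{"tx":0,"ty":0,"tz":0,"spin":-1,"claw":1},{"tx":0,"ty":0,"tz":0,"spin":-0.6,"claw":1},{"tx":0,"ty":0,"tz":0,"spin":-0.6,"claw":1},{"tx":0,"ty":0,"tz":0,"spin":0,"claw":1},{"tx":0,"ty":0,"tz":0,"spin":0,"claw":1}]'
python3 m.py
python3 -m pendant '[{"tx":0,"ty":0,"tz":0,"spin":0,"claw":0},{"tx":0,"ty":0,"tz":0,"spin":0,"claw":0},{"tx":0,"ty":0,"tz":0,"spin":0,"claw":0},{"tx":0,"ty":0,"tz":0,"spin":0,"claw":0},{"tx":0,"ty":0,"tz":0,"spin":0,"claw":0},{"tx":0,"ty":0,"tz":0,"spin":0,"claw":0},{"tx":0,"ty":0,"tz":0,"spin":0,"claw":0},{"tx":0,"ty":0,"tz":0,"spin":0,"claw":0}]'
python3 -m pendant '[{"tx":0,"ty":0,"tz":-0.5,"spin":0,"claw":0},{"tx":0,"ty":0,"tz":-0.8,"spin":0,"claw":0},{"tx":0,"ty":0,"tz":-0.8,"spin":0,"claw":0},{"tx":0,"ty":0,"tz":0,"spin":0,"claw":0}]'
```

```text
time_s: 22.65
tool_pos: [0.5076, 0.1382, 0.2283]
tool_rot: [-180.0, -0.0, 160.8]
force: [-2.9, 4.5, -9.8]
grip_width: 0.0116
grasp_force: 50.0
23.1 [ 1.60748e+02 -4.70000e-02] [0.002 0.009]
time_s: 24.1
tool_pos: [0.5079, 0.1381, 0.2285]
tool_rot: [-180.0, 0.0, 160.7]
force: [-0.0, 0.9, -0.4]
grip_width: 0.0826
grasp_force: 0.0
time_s: 24.6
tool_pos: [0.5095, 0.1384, 0.3371]
tool_rot: [179.7, 0.3, 160.7]
force: [0.2, 0.7, -0.0]
grip_width: 0.087
grasp_force: 0.0
```

```bash
python3 -m pendant '[{"tx":0.6,"ty":0.8,"tz":0,"spin":0,"claw":0},{"tx":0.6,"ty":0.8,"tz":0,"spin":0,"claw":0},{"tx":0.6,"ty":0.8,"tz":0,"spin":0,"claw":0},{"tx":0.6,"ty":0.8,"tz":0,"spin":0,"claw":0},{"tx":0.6,"ty":0.8,"tz":0,"spin":0,"claw":0},{"tx":0.6,"ty":0.8,"tz":0,"spin":0,"claw":0},{"tx":0.6,"ty":0.8,"tz":0,"spin":0,"claw":0},{"tx":0,"ty":0,"tz":0,"spin":0,"claw":0}]'
python3 - <<'E'
from h import *
A=[cams.read_camera(n)[:,:,::-1] for n in('top','side')]
for n,a in zip(('top','side'),A):cv2.imwrite(f'pics/{n}1.png',a)
z=lambda a:cv2.resize(a,None,fx=5,fy=5,interpolation=cv2.INTER_CUBIC)
cv2.imwrite('pics/z4.png',np.hstack([z(A[0][195:265,140:220]),z(A[1][200:270,230:310])]))
E
```

```text
time_s: 25.6
tool_pos: [0.3983, 0.4761, 0.3309]
tool_rot: [-179.9, -0.2, 161.2]
force: [0.3, -0.1, -0.9]
grip_width: 0.0868
grasp_force: 0.0
```

View pics/z4.png

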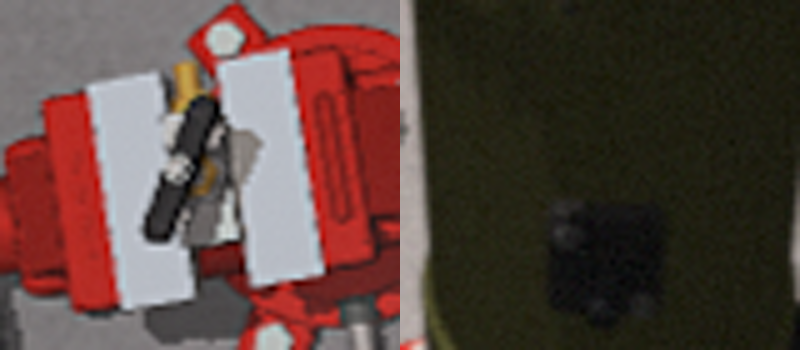

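The bar now runs from crop (207,103) to (156,238), turned clear of its starting heading. I'll measure the heading with a mask in both pictures.

```bash
python3 - <<'E'
from h import *
for f in('top0','top1'):
  for th in(62,50):
    g=cv2.imread(f'pics/{f}.png').max(2).astype(int);g=g[208:250,164:188]
    k,l,s,c=cv2.connectedComponentsWithStats(cv2.morphologyEx((g<th).astype(np.uint8),cv2.MORPH_CLOSE,np.ones((3,3))));i=1+np.argmax(s[1:,4])
    p=np.argwhere(l==i)[:,::-1]+[164,208.]
    P=np.array([onz('top',q,.236)[:2] for q in p]);vx=cv2.fitLine(P.astype(np.float32),cv2.DIST_HUBER,0,.001,.001).ravel();r=cv2.minAreaRect((P*1e3).astype(np.float32))
    print(f,th,s[i],np.degrees(np.arctan2(vx[1],vx[0]))%180,P.mean(0),r)
E
```

```text
top0 62 [  8   3   9  39 183] 6.5175443 [0.50638919 0.13494886] ((505.3891296386719, 133.92564392089844), (80.57882690429688, 16.510183334350586), 5.624757766723633)
top0 50 [  8   5   9  34 154] 6.586447 [0.50797729 0.13568796] ((506.3878173828125, 133.93722534179688), (70.16349029541016, 16.33648109436035), 5.623528480529785)
top1 62 [  5   6  17  29 197] 157.50745 [0.50889817 0.13367824] ((506.0127258300781, 130.0697021484375), (26.2895450592041, 62.78868865966797), 69.7498550415039)
top1 50 [  5   6  16  29 147] 157.32422 [0.50830723 0.13539522] ((507.6388244628906, 133.71743774414062), (18.319477081298828, 61.89458084106445), 69.7498550415039)
```

```bash
python3 -c "
from cell import env
print(env.sign_off())"
```

```text
the job is handed in; nothing more can be done
None
```

The valve was closed onto its seat with a peak reading of about 0.28 N m, backed off a quarter turn (to within about 3°, by feel and camera), released with the arm well clear, and handed in.

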